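# Seat a slide carrier on the spinner's spindle

### The arm

A 7-joint arm with a two-finger parallel gripper is mounted at the origin on the work surface. World frame = base frame: x ahead of the robot, y to its left, z up, the work surface at z = 0. Lengths are in m, angles in rad, forces in N, time in s.
With the tool pointing down it reaches from about 0.425 to 1.025 m from the base axis. Payload 9.4 kg.
Tool frame: the origin (TCP) lies midway between the tips of the shut fingers; the grasp point (between the pads) lies 19 mm behind it; z points along the fingers, x is the direction in which the jaws open and shut, and the axes are right-handed (so a half turn about z gives the same grasp; the last joint's range is limited). The gripper opens to 85 mm and grips with 20 to 120 N. Pads are 22 mm wide; open, the fingers measure 114 mm over their backs; the gripper's body (76 mm by 85 mm) begins 54 mm behind the grasp point. The pads swing forward as they close: fully open they stand 13 mm farther back than shut.
Start: joints at [-1.284, 0.599, -0.003, 1.599, 0.002, 0.943, -0.08], TCP at [0.258, 0.678, 0.231] pointing down, gripper open.
Joint ranges: [-2.57, 2.57], [-0.35, 1.97], [-1.29, 1.29], [0.11, 2.56], [-1.05, 4.19], [0.11, 1.86], [-2.63, 2.63]. Speed limits (rad/s): [2.22, 2.22, 3.01, 3.01, 3.14, 3.14, 3.14].

### API

Orientations are given as a rotation vector (axis times angle).
In Python, from rig import ctrl gives the robot as it stands. Calls block until the motion is done:
- ctrl.move_pose(position, orientation): joint-space move of the TCP to a pose.
- ctrl.servo_line(position, v=0.15, rotation=None): straight line of the TCP; rotation=None keeps the orientation; v is the mean speed in m/s.
- ctrl.set_joints(angles): joint-space move.
- ctrl.grip(opening, effort=None): finger opening in m; effort is the grip in N (None keeps the last); returns when the fingers have stopped.
- ctrl.pause(seconds).
- ctrl.inverse_kinematics(position, orientation): joint angles nearest the present ones, or None.
- ctrl.observe(): the state.
- ctrl.camera(name): name is "side" or "top"; returns the picture (480x640x3 uint8, red, green, blue); there is no depth.
- ctrl.camera_model(name): a dict with "intrinsics" (3x3 intrinsics, pixels), "R" (3x3) and "t" (3): a world point X has camera coordinates R X + t. Camera axes: x right, y down, z forward; pixel columns grow to the right and rows downward; lengths in m; the calibration is good to about 2 mm. A picture is of the moment at which its call begins. camera_model takes no time and is no camera call.
A pose or a line that the arm cannot do raises ctrl.IKError and nothing moves.
- ctrl.hand_in(): hands the job in, once; it reports no verdict.
The state is a dict: "time_s": time; "joint_pos": joint angles; "joint_velocities": joint speeds; "joint_efforts": joint torques, N m; "eef_pos": TCP position; "ee_rot": TCP orientation; "force": force on the tool from outside, world axes, zero at the start; "ft_torque": the same for the moment, N m; "finger_gap": finger opening in m.
Only numpy, scipy, OpenCV 4.12 (cv2) and the standard library are available. Lean on these libraries where they do the work, as an engineer would, in place of code of your own. Each camera call takes 0.05 s, during which the arm holds its last target. There are 200 camera calls.

### The job

Pick up the metal slide carrier by its bail, lower it squarely over the tall spindle of the slide spinner, and turn it to and fro under light pressure until the slot underneath drops over the spindle's drive pin and the carrier sits fully home, flat on the seat. Keep it upright and do it gently, without forcing, jamming, knocking or dropping the carrier on the spinner; then let go of it, and leave the bottle, dish and slide box where they stand.

Things in the scene. Friction and masses are not known exactly. Their poses are not given: they have to be found in the camera images.
- carrier: Loose aluminium slide carrier, 0.36 to 0.6 kg, flat on the bench: disc 120 mm across, 12 mm thick; hub 36 mm across, top 40 mm above the underside; upright bail. A 15 mm bore runs through disc and hub. Under the disc a slot 8.5 mm wide, 8 mm deep crosses the bore along x, as the bail's bar does. A half turn changes nothing. Origin: centre of the underside, on the bore axis; z up along the bore.
- bail (a point): Middle of the bail's steel cross bar, on the bore axis, 130 mm above the carrier's underside. The bar runs along the carrier's x, is 10 mm wide (y) and 14 mm high, and is clear for 94 mm between two uprights. Below it is free space down to the hub, 83 mm; with the carrier home the spindle's top is 23 mm under the bar.
- spinner: Slide spinner fixed to the bench: white square housing 160 by 160 mm, 37 mm high, with a round seat boss 64 mm across, its flat top 45 mm above the bench, and a tall vertical spindle. Origin: centre of the underside, on the spindle axis; the control panel is on its -x side.
- spindle_top (a point): Top end of the spinner's vertical steel spindle, 100 mm above the seat. The spindle is 14 mm across; its last 10 mm taper to 7 mm across.
- seat (a point): Centre of the seat boss's top; the carrier's underside comes here. A square drive pin 5 mm thick crosses the spindle's foot, reaching 26 mm either side; its top is 6.5 mm above the seat: a carrier not lined up rides on it. The spindle is braked (1 N m): the pin anywhere within 0.9 rad either way of the housing's x axis, angle not measured. The slot has 0.065 rad of play.
- reagent: Bystander: amber reagent bottle, 56 mm across, 120 mm tall; origin under its centre. Leave alone.
- dish: Bystander: small white bowl, 80 mm across, 50 mm tall; origin under its centre. Leave alone.
- slidebox: Bystander: wooden slide box 75 by 100 by 32 mm; origin under its centre. Leave alone.

How it is judged:
On the way:
1. the carrier is threaded on the spindle, upright, not yet down (horizontal distance between carrier and seat below 0.004 m and z of carrier in the frame of seat between 0.012 and 0.075 m and angle between carrier's own z axis and vertical below 0.09 rad), for 0.2 s.
At the end, for the whole second after the job is handed in: The carrier is on the spindle (within 3 mm of its axis), its slot over the drive pin, its underside within 2.5 mm of the seat and level within 0.04 rad, at rest and released; bottle, dish and slide box are within 20 mm of where they stood (z of carrier in the frame of seat between -0.003 and 0.0025 m and horizontal distance between carrier and seat below 0.003 m and angle between carrier's own z axis and vertical below 0.04 rad and linear speed of carrier below 0.02 m/s and angular speed of carrier below 0.1 rad/s and contact force between carrier and the fingers below 0.1 N and distance of each of reagent, dish, slidebox from where it was at the start of the episode below 0.02 m); the robot touches nothing.
It fails at once if the carrier is pushed, jammed or dropped on the spinner with more than 50 N (contact force between carrier and spinner above 50 N).
It fails at once if the carrier is tipped by more than 0.35 rad (angle between carrier's own z axis and vertical above 0.35 rad).
It fails at once if a bystander is moved by more than 20 mm (distance of any of reagent, dish, slidebox from where it was at the start of the episode above 0.02 m).
It also fails if it takes over 72 s, if anything falls off the work surface, if the arm or the gripper's body presses on something with over 40 N, if the wrist force passes 120 N, or if a joint passes its speed limit or range.

## Working session

There is one attempt and no reset: what is moved stays moved. The work goes in short steps, each a Python script; the robot and the scene stay as the last script left them, time stands still between calls to the robot, and variables do not carry over. Pictures are saved under pics/ and viewed, about 8 in all and at most 12, crops included, and the job is handed in when it is done.

```bash
mkdir -p pics; ls
python3 - <<'E'
from rig import ctrl
import cv2
for n in("top","side"):
    cv2.imwrite(f"pics/{n}0.png",ctrl.camera(n)[:,:,::-1]); m=ctrl.camera_model(n); print(n,m["intrinsics"],m["R"],m["t"])
o=ctrl.observe();print(o)
E
```

```text
pics
top [[478.90955876   0.         320.69126422]
 [  0.         478.90955876 232.49667034]
 [  0.           0.           1.        ]] [[-0.02520939 -0.99946135  0.02101185]
 [-0.98243799  0.02088195 -0.18541721]
 [ 0.18487857 -0.02531709 -0.98243522]] [-7.51827195e-04  6.39645027e-01  8.42788189e-01]
side [[474.05400987   0.         316.19760922]
 [  0.         474.05400987 239.58259719]
 [  0.           0.           1.        ]] [[-0.71483657 -0.69912418 -0.01529894]
 [-0.39346232  0.42019871 -0.81769215]
 [ 0.57809695 -0.57849669 -0.57545243]] [0.44942834 0.32908906 0.49566924]
{'time_s': 0.1, 'joint_pos': array([-1.28370788,  0.60007406, -0.00253268,  1.60003204,  0.0018117 ,
        0.94291743, -0.07982263]), 'joint_velocities': array([ 0.00151524, -0.00218569, -0.00166788, -0.00066785, -0.00026754,
       -0.00080192,  0.00011585]), 'joint_efforts': array([ 4.84767195e-03, -7.77993250e+01,  1.56996075e+00, -2.58628553e+01,
        1.26569183e-02,  5.42826150e-03,  2.84501562e-05]), 'eef_pos': array([0.25783979, 0.67715488, 0.23048894]), 'ee_rot': array([ 2.58584159e+00,  1.78246746e+00, -1.70558424e-03]), 'force': array([-0.21584964, -0.99596165,  0.1286652 ]), 'ft_torque': array([-0.01348042,  0.01766534,  0.01744305]), 'finger_gap': 0.08528100759637564}
```

View pics/top0.png

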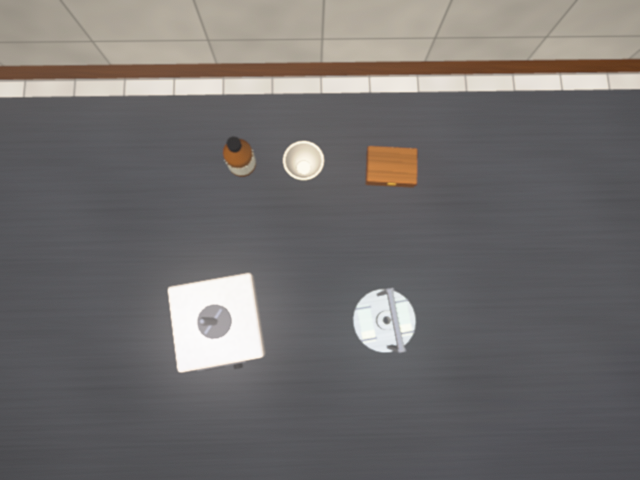

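View pics/side0.png

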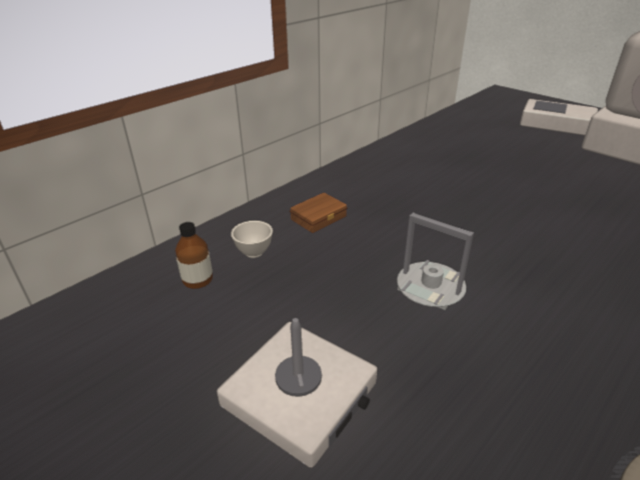

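The overview shows the carrier at about (384,321) in top and (432,283) in side. The spinner boss is at (214,322) and (298,375), and all bystanders are well behind. Next I'll make zoomed crops.

Run:
```python
import cv2,numpy as np
t=cv2.imread("pics/top0.png");s=cv2.imread("pics/side0.png")
def c(im,x,y,w,h,k): return cv2.resize(im[y:y+h,x:x+w],(400,300),interpolation=cv2.INTER_CUBIC)
a=np.vstack([np.hstack([c(t,340,280,100,75,4),c(t,175,285,80,60,5)]),np.hstack([c(s,390,210,100,75,4),c(s,250,310,120,90,4)])])
cv2.imwrite("pics/crops.png",a)
```

```text
(no output)
```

View pics/crops.png

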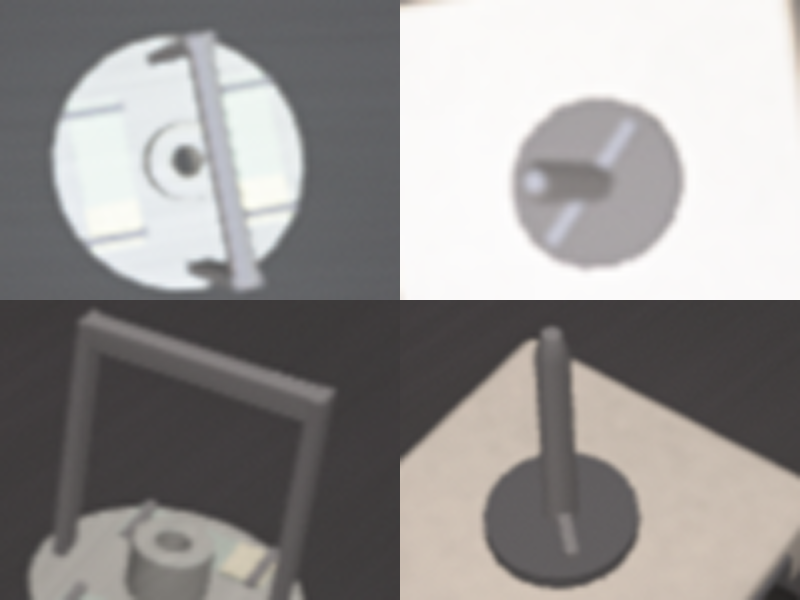

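```bash
cat > h.py <<'E'
import numpy as np
from rig import ctrl
M={n:ctrl.camera_model(n) for n in("top","side")}
def ray(n,p):
    m=M[n];d=m["R"].T@np.linalg.inv(m["intrinsics"])@[p[0],p[1],1.];return -m["R"].T@m["t"],d
def atz(n,p,z):
    c,d=ray(n,p);return c+d*(z-c[2])/d[2]
def tri(a,b):
    A=[];y=[]
    for n,p in(("top",a),("side",b)):
        c,d=ray(n,p);d=d/np.linalg.norm(d);P=np.eye(3)-np.outer(d,d);A.append(P);y.append(P@c)
    return np.linalg.lstsq(np.vstack(A),np.hstack(y),rcond=None)[0]
E
python3 - <<'E'
from h import *
np.set_printoptions(precision=4,suppress=True)
def q(x,y,k,ox,oy): return ((x+.5)/k-.5+ox,(y+.5)/k-.5+oy)
A=lambda x,y:q(x,y,4,340,280)
B=lambda x,y:q(x-400,y,5,175,285)
C=lambda x,y:q(x,y-300,4,390,210)
D=lambda x,y:q(x-400,y-300,400/120,250,310)
print("disc",atz("top",A(177.5,161.5),.012), "dia",np.linalg.norm(atz("top",A(52,161),.012)-atz("top",A(303,161),.012)))
print("bore top",atz("top",A(187,160),.04),"side",atz("side",C(172,541),.04))
a,b=atz("top",A(200,38),.137),atz("top",A(249,286),.137);d=a-b
print("bar",a,b,(a+b)/2,np.linalg.norm(d),np.arctan2(d[1],d[0]))
a,b=atz("side",C(90,315),.137),atz("side",C(332,392),.137);d=a-b
print("bar side",a,b,(a+b)/2,np.linalg.norm(d),np.arctan2(d[1],d[0]))
print("boss",atz("top",B(598.5,182.5),.045),"side",atz("side",D(562,516),.045))
print("spt",atz("top",B(536,182),.145),"side",atz("side",D(551,330),.145),tri(B(536,182),D(551,330)))
a,b=atz("top",B(630,120),.0515),atz("top",B(553,243),.0515);d=a-b
print("pin",a,b,(a+b)/2,np.linalg.norm(d),np.arctan2(d[1],d[0]))
a,b=atz("top",(168,288),.037),atz("top",(251,274),.037);d=a-b
print("housing edge y",np.arctan2(d[1],d[0])-np.pi/2)
o=ctrl.observe()
E
```

```text
disc [ 0.4745 -0.1344  0.012 ] dia 0.12118637111019302
bore top [ 0.475  -0.1347  0.04  ] side [ 0.4757 -0.1344  0.04  ]
bar [ 0.5252 -0.1276  0.137 ] [ 0.423  -0.1425  0.137 ] [ 0.4741 -0.135   0.137 ] 0.10328453331173489 0.1454956330964834
bar side [ 0.5263 -0.1284  0.137 ] [ 0.4239 -0.1457  0.137 ] [ 0.4751 -0.1371  0.137 ] 0.10383471822716484 0.16729229917939412
boss [0.4803 0.1843 0.045 ] side [0.4795 0.1862 0.045 ]
spt [0.4801 0.185  0.145 ] side [0.4829 0.1835 0.145 ] [0.4805 0.1848 0.1475]
pin [0.5025 0.1718 0.0515] [0.459  0.1992 0.0515] [0.4808 0.1855 0.0515] 0.05145173253920078 -0.5598763014278336
housing edge y 0.1453639703014844
```

```bash
cat >> h.py <<'E'
from scipy.spatial.transform import Rotation as Ro
def rv(phi): # tool down, jaw axis at world yaw phi
    x=np.array([np.cos(phi),np.sin(phi),0]);z=np.array([0,0,-1.]);return Ro.from_matrix(np.c_[x,np.cross(z,x),z]).as_rotvec()
def st(tag=""):
    o=ctrl.observe();R=Ro.from_rotvec(o["ee_rot"]).as_matrix()
    print(tag,"t%.2f"%o["time_s"],"p",o["eef_pos"].round(4),"phi %.3f"%np.arctan2(R[1,0],R[0,0]),"F",o["force"].round(2),"T",o["ft_torque"].round(2),"gap %.4f"%o["finger_gap"],flush=True);return o
E
python3 - <<'E'
from h import *
best=None
for s in(1,-1):
    a=ctrl.inverse_kinematics([.4747,-.1348,.2],rv(.152+s*np.pi/2));b=ctrl.inverse_kinematics([.4803,.1848,.29],rv(-.56+s*np.pi/2))
    print(s,None if a is None else a.round(2),None if b is None else b.round(2))
    if a is not None and b is not None:
        c=max(abs(a[6]),abs(b[6]))
        if best is None or c<best[0]: best=(c,s)
s=best[1];print("use",s)
phi=.152+s*np.pi/2
st()
ctrl.move_pose([.4747,-.1348,.22],rv(phi));st("above")
ctrl.servo_line([.4747,-.1348,.111],v=.12);st("down")
ctrl.grip(0.0,40);ctrl.pause(.2);st("grip")
ctrl.servo_line([.4747,-.1348,.116],v=.05);ctrl.pause(.2);st("lift5")
import cv2
a=[ctrl.camera(n) for n in("top","side")]
cv2.imwrite("pics/grip.png",np.hstack([cv2.resize(a[0][220:400,300:480],(400,400)),cv2.resize(a[1][160:340,350:530],(400,400))])[:,:,::-1])
E
```

```text
1 [ 0.1   0.37  0.08  2.16 -0.05  0.62  1.94] [-0.6   0.28  0.16  2.01 -0.06  0.85  0.6 ]
-1 [-0.46  0.51  0.91  2.19 -0.62  0.72 -0.55] [-1.25  0.46  1.13  2.05 -0.52  0.95 -1.97]
use 1
 t0.10 p [0.2578 0.6772 0.2305] phi 1.207 F [-0.22 -1.    0.13] T [-0.01  0.02  0.02] gap 0.0853
above t3.05 p [ 0.4751 -0.1342  0.22  ] phi 1.724 F [0.03 0.38 0.05] T [0.04 0.   0.01] gap 0.0852
down t4.11 p [ 0.475  -0.1349  0.1114] phi 1.723 F [ 0.56  0.13 -0.52] T [ 0.02 -0.04  0.02] gap 0.0852
grip t4.98 p [ 0.475  -0.1351  0.1111] phi 1.723 F [ 1.19 -2.12  1.99] T [-0.49 -0.18  0.05] gap 0.0093
lift5 t5.43 p [ 0.4744 -0.1346  0.1158] phi 1.723 F [ 0.9  -0.38 -5.3 ] T [ 0.   -0.03  0.02] gap 0.0094
```

View pics/grip.png

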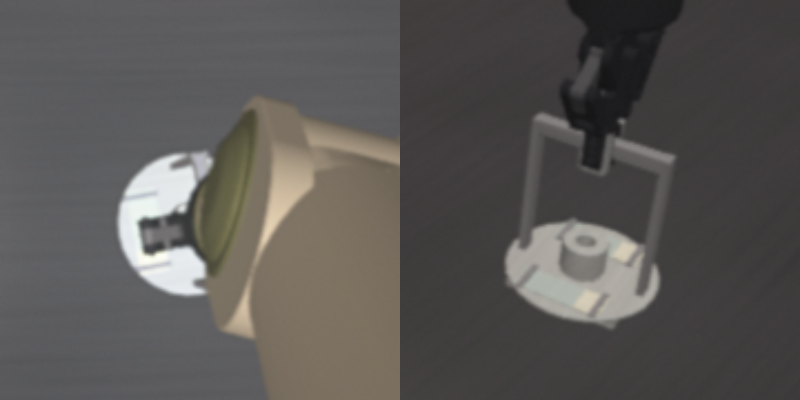

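The carrier is held level by the bar's middle, and its weight reads about 5.4 N. I'll take it over the spindle next.

Run:
```python
from h import *
import cv2
phi=-.56+np.pi/2
ctrl.servo_line([.4747,-.1348,.29],v=.15)
ctrl.servo_line([.4803,.1848,.275],v=.14,rotation=rv(phi));ctrl.pause(.5);st("over")
a=[ctrl.camera(n) for n in("top","side")]
for n,i in zip(("top","side"),a): cv2.imwrite(f"pics/over_{n}.png",i[:,:,::-1])
cv2.imwrite("pics/over.png",np.hstack([cv2.resize(a[0][240:400,130:290],(400,400),interpolation=cv2.INTER_CUBIC),cv2.resize(a[1][230:390,220:380],(400,400),interpolation=cv2.INTER_CUBIC)])[:,:,::-1])
```

```text
over t9.78 p [0.4803 0.1848 0.275 ] phi 1.011 F [ 0.26 -0.63 -5.67] T [ 0.01 -0.    0.02] gap 0.0091
```

View pics/over.png

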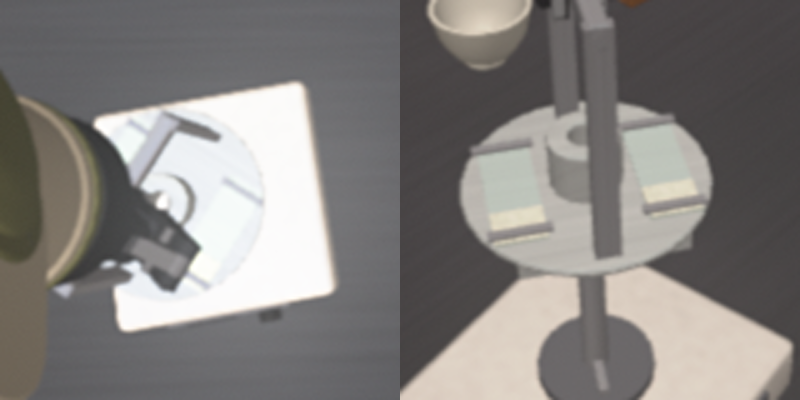

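The carrier hangs level above the spindle: its disc spans columns 460–714 in the side crop and the spindle is at column 592. I'll compare that with the model projection.

Run:
```python
from h import *
def prj(n,X):
    m=M[n];c=m["R"]@np.asarray(X).T+m["t"][:,None];p=m["intrinsics"]@c;return p[:2]/p[2]
th=np.linspace(0,2*np.pi,400)
def circ(c,r,z): return np.c_[c[0]+r*np.cos(th),c[1]+r*np.sin(th),0*th+z]
crop=dict(side=(220,230,400),top=(130,240,0))
def ext(n,c,r,z):
    p=prj(n,circ(c,r,z));o=crop[n];u=(p[0]-o[0]+.5)*2.5-.5+o[2];v=(p[1]-o[1]+.5)*2.5-.5
    print(n,r,z,"u %.1f %.1f v %.1f %.1f"%(u.min(),u.max(),v.min(),v.max()))
c=(.4803,.1848)
for n in crop:
    for a in((.06,.176),(.06,.164),(.018,.204),(.032,.045),(.007,.09),(.007,.2035)): ext(n,c,*a)
```

```text
side 0.06 0.176 u 460.5 713.2 v 100.6 273.6
side 0.06 0.164 u 463.1 712.7 v 118.4 292.6
side 0.018 0.204 u 545.7 623.5 v 110.0 160.7
side 0.032 0.045 u 537.9 656.4 v 313.7 409.3
side 0.007 0.09 u 580.5 607.5 v 292.4 313.1
side 0.007 0.2035 u 569.6 599.8 v 125.8 145.5
top 0.06 0.176 u 73.5 265.3 v 107.3 301.0
top 0.06 0.164 u 79.4 268.2 v 108.8 299.6
top 0.018 0.204 u 129.1 188.8 v 172.5 232.8
top 0.032 0.045 u 167.1 254.4 v 159.6 247.9
top 0.007 0.09 u 188.0 208.1 v 193.1 213.4
top 0.007 0.2035 u 147.5 170.8 v 190.8 214.3
```

```bash
cat >> h.py <<'E'
def lower(z,tgt,zend,step=.004,v=.03,fz0=-5.5,lim=6):
    while z>zend+1e-6:
        z=max(z-step,zend);ctrl.servo_line([tgt[0],tgt[1],z],v=v);o=st("z%.3f"%z)
        if o["force"][2]-fz0>lim or np.hypot(*o["force"][:2])>8: print("STOP");break
    return z
E
python3 - <<'E'
from h import *
lower(.275,(.4803,.1848),.228)
E
```

```text
z0.271 t10.16 p [0.4801 0.1847 0.2707] phi 1.011 F [ 0.05  0.04 -5.14] T [-0.02  0.01  0.  ] gap 0.0091
z0.267 t10.44 p [0.4802 0.1847 0.2667] phi 1.011 F [ 0.32 -0.19 -4.96] T [ 0.04  0.02 -0.04] gap 0.0094
z0.263 t10.72 p [0.4802 0.1848 0.2628] phi 1.011 F [ 0.15  0.49 -4.72] T [ 0.06  0.04 -0.05] gap 0.0096
z0.259 t11.01 p [0.4801 0.1847 0.2588] phi 1.011 F [-0.33  0.45 -5.68] T [ 0.03  0.02 -0.01] gap 0.0093
z0.255 t11.29 p [0.4802 0.1847 0.2548] phi 1.011 F [ 0.1  -0.9  -5.43] T [-0.01  0.    0.01] gap 0.0090
z0.251 t11.57 p [0.4802 0.1848 0.2508] phi 1.011 F [ 0.12  0.48 -5.3 ] T [ 0.01  0.01 -0.02] gap 0.0093
z0.247 t11.86 p [0.4802 0.1847 0.2468] phi 1.011 F [ 0.23  0.16 -5.4 ] T [ 0.01  0.07 -0.01] gap 0.0094
z0.243 t12.14 p [0.4802 0.1848 0.2428] phi 1.011 F [ 0.11 -0.23 -4.74] T [0.01 0.02 0.05] gap 0.0094
z0.239 t12.43 p [0.4802 0.1847 0.2388] phi 1.011 F [ 0.5  -0.91 -6.37] T [ 0.05  0.06 -0.01] gap 0.0091
z0.235 t12.71 p [0.4802 0.1847 0.2348] phi 1.011 F [-0.04 -0.06 -5.24] T [ 0.07 -0.02 -0.01] gap 0.0091
z0.231 t12.99 p [0.4802 0.1847 0.2308] phi 1.011 F [ 0.7   0.49 -4.74] T [0.03 0.04 0.02] gap 0.0095
z0.228 t13.24 p [0.4802 0.1848 0.2278] phi 1.011 F [ 0.11  0.1  -5.6 ] T [-0.01  0.02  0.06] gap 0.0092
```

Threaded with no measurable side force. Continuing down to just above the pin, then on in fine steps with a light-force limit.

Run:
```python
from h import *
z=lower(.228,(.4803,.1848),.166,step=.008,v=.04)
if z<.1661: lower(z,(.4803,.1848),.157,step=.0015,v=.015,lim=4)
```

```text
z0.220 t13.59 p [0.4802 0.1847 0.2197] phi 1.011 F [ 0.21 -0.17 -4.62] T [-0.04  0.02  0.02] gap 0.0093
z0.212 t13.94 p [0.4802 0.1847 0.2117] phi 1.011 F [ 0.39 -0.07 -4.28] T [-0.02  0.01 -0.04] gap 0.0095
z0.204 t14.29 p [0.4802 0.1847 0.2037] phi 1.011 F [-0.87 -0.39 -4.78] T [-0.03 -0.    0.  ] gap 0.0093
z0.196 t14.64 p [0.4802 0.1847 0.1957] phi 1.011 F [-0.57  0.4  -5.08] T [-0.03  0.01 -0.01] gap 0.0094
z0.188 t14.99 p [0.4802 0.1847 0.1877] phi 1.011 F [-0.19 -0.19 -4.93] T [-0.02  0.02 -0.01] gap 0.0090
z0.180 t15.34 p [0.4802 0.1847 0.1797] phi 1.011 F [ 0.06  0.89 -5.85] T [0.05 0.03 0.01] gap 0.0095
z0.172 t15.69 p [0.4801 0.1847 0.1717] phi 1.011 F [-0.24  0.13 -5.56] T [-0.04  0.03  0.01] gap 0.0091
z0.166 t15.99 p [0.4802 0.1847 0.1657] phi 1.011 F [ 0.45  0.9  -4.9 ] T [-0.06  0.04 -0.02] gap 0.0093
z0.165 t16.24 p [0.4803 0.1848 0.1645] phi 1.011 F [ 0.11 -0.11 -5.16] T [ 0.01 -0.01  0.01] gap 0.0094
z0.163 t16.49 p [0.4802 0.1848 0.1629] phi 1.011 F [ 0.05 -1.02 -4.94] T [ 0.07 -0.01 -0.01] gap 0.0093
z0.162 t16.74 p [0.4803 0.1848 0.1614] phi 1.011 F [ 0.09 -0.52 -4.95] T [-0.   -0.01  0.06] gap 0.0092
z0.160 t16.99 p [0.4803 0.1848 0.1599] phi 1.011 F [-0.74 -0.16 -5.66] T [-0.03 -0.01  0.02] gap 0.0095
z0.159 t17.24 p [0.4802 0.1848 0.1584] phi 1.011 F [ 0.49 -0.04 -5.43] T [ 0.04  0.03 -0.03] gap 0.0092
z0.157 t17.49 p [0.4803 0.1848 0.1569] phi 1.011 F [ 0.07 -0.09 -5.65] T [ 0.    0.06 -0.  ] gap 0.0090
```

No contact at the pin-top height, so the slot already passes over the pin. I'll ease it onto the seat, then check with a small to-and-fro turn.

Run:
```python
from h import *
import cv2
z=lower(.157,(.4803,.1848),.152,step=.0008,v=.01,lim=3.5)
phi=-.56+np.pi/2
for d in(.1,-.1,0):
    ctrl.servo_line([.4803,.1848,z],v=.05,rotation=rv(phi+d));ctrl.pause(.3);st("turn %.2f"%d)
a=ctrl.camera("side");cv2.imwrite("pics/seat.png",cv2.resize(a[260:460,200:400],(600,600),interpolation=cv2.INTER_CUBIC)[:,:,::-1])
```

```text
z0.156 t17.74 p [0.4803 0.1848 0.1562] phi 1.011 F [ 0.85 -0.44 -5.6 ] T [-0.02 -0.03 -0.06] gap 0.0092
z0.155 t17.99 p [0.4805 0.1848 0.1561] phi 1.011 F [-1.65 -1.41  4.51] T [-0.22  0.45  0.04] gap 0.0096
STOP
turn 0.10 t18.54 p [0.4807 0.1847 0.156 ] phi 1.106 F [-0.82  0.34  7.03] T [-0.25  0.35 -0.76] gap 0.0090
turn -0.10 t19.19 p [0.4808 0.1848 0.1561] phi 0.908 F [-1.4  -2.03  6.93] T [-0.32  0.31  0.01] gap 0.0093
turn 0.00 t19.74 p [0.4809 0.1849 0.156 ] phi 1.008 F [-0.97 -1.77  6.73] T [-0.21  0.19  0.13] gap 0.0094
```

View pics/seat.png

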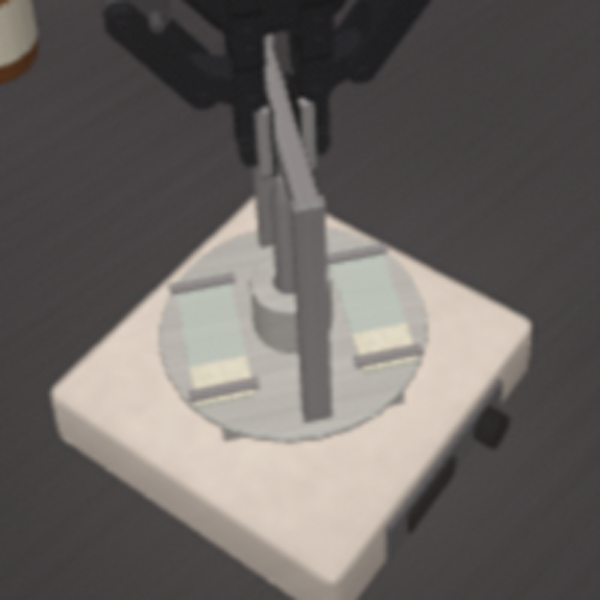

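The carrier met the seat at TCP z = 0.156, which puts the underside at 0.045. The picture shows it flat. The turn gave 0.76 N·m of brake torque, so the slot is over the pin. Now I'll release and check.

Run:
```python
from h import *
import cv2
ctrl.servo_line([.4805,.1848,.1562],v=.02);st("unload")
ctrl.grip(.06);ctrl.pause(.2);st("open")
ctrl.servo_line([.4803,.1848,.30],v=.1);st("up")
a=ctrl.inverse_kinematics([.5,-.12,.32],rv(1.3))
ctrl.set_joints(a);ctrl.pause(.3);st("away")
s=ctrl.camera("side");t=ctrl.camera("top")
cv2.imwrite("pics/fin.png",np.hstack([cv2.resize(t[250:400,140:290],(400,400),interpolation=cv2.INTER_CUBIC),cv2.resize(s[290:440,220:370],(400,400),interpolation=cv2.INTER_CUBIC)])[:,:,::-1])
k=400/150;th=np.linspace(0,2*np.pi,400)
for n,i,o in(("top",t,(140,250,0)),("side",s,(220,290,400))):
  for r,z in((.06,.057),(.018,.085),(.06,.0635)):
    m=M[n];X=np.c_[.4803+r*np.cos(th),.1848+r*np.sin(th),0*th+z];p=m["intrinsics"]@(m["R"]@X.T+m["t"][:,None]);p=p[:2]/p[2]
    u=(p[0]-o[0]+.5)*k+o[2];v=(p[1]-o[1]+.5)*k
    print(n,r,z,"u %.1f %.1f v %.1f %.1f"%(u.min(),u.max(),v.min(),v.max()))
```

```text
unload t20.04 p [0.4804 0.1848 0.1561] phi 1.009 F [-0.56 -0.68 -1.96] T [-0.12  0.06 -0.07] gap 0.0093
open t20.77 p [0.4805 0.1848 0.1562] phi 1.011 F [0.14 0.16 0.37] T [-0.01  0.04 -0.  ] gap 0.0600
up t22.37 p [0.4801 0.1847 0.2994] phi 1.011 F [-0.61  0.36 -0.09] T [-0.01  0.    0.03] gap 0.0598
away t23.83 p [ 0.5002 -0.1192  0.3199] phi 1.301 F [-0.35 -0.58 -0.02] T [ 0.04  0.04 -0.  ] gap 0.0599
top 0.06 0.057 u 106.6 283.5 v 102.5 281.5
top 0.018 0.085 u 159.3 214.1 v 163.1 218.5
top 0.06 0.0635 u 104.0 282.2 v 101.8 282.1
side 0.06 0.057 u 489.8 729.9 v 119.9 311.7
side 0.018 0.085 u 571.0 644.7 v 142.6 199.5
side 0.06 0.0635 u 488.6 730.1 v 111.4 303.0
```

View pics/fin.png

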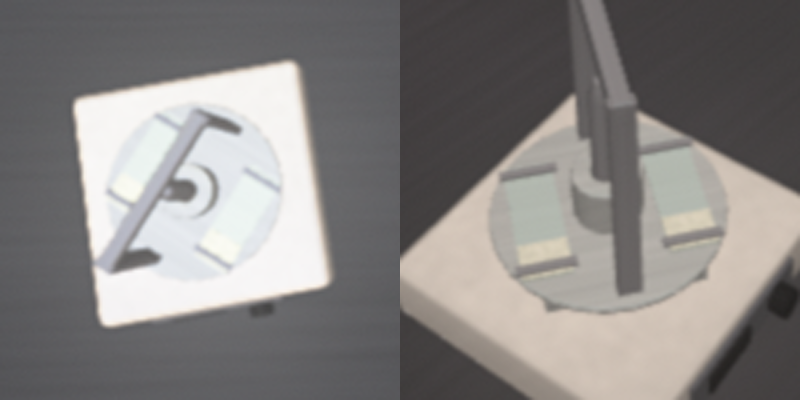

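The released disc spans v ≈ 120–312 in the side crop and u ≈ 106–284 in the top crop. That matches the seated prediction (119.9–311.7) and not the riding-on-pin one (111–303), so I'm handing in.

Run:
```python
from rig import ctrl
ctrl.hand_in();print(ctrl.observe()["time_s"])
```

```text
the job is handed in; nothing more can be done
the job is handed in; nothing more can be done
```

The carrier is on the spindle, flat on the seat with its slot over the drive pin, and released. I handed the job in at about 24 s; no verdict is reported.

- **Approach:** I located the carrier, spindle and pin angle in the two cameras and gripped the bail at its middle. I turned the carrier to the pin angle on the way over and lowered it in small steps with a force limit. It threaded with no measurable side load.
- **Seating:** The slot went over the pin without riding on it. It met the seat at the expected height, and the upward push during the to-and-fro turn was about 12 N. That turn of ±0.1 rad met 0.76 N·m one way, which is consistent with the pin being caught, but almost nothing the other way, so it is one-sided evidence.
- **After release:** The wrist force reads about zero, and the disc outline in both cameras matches the seated position to about 1 mm rather than one riding on the pin. I did not re-measure the bottle, dish and slide box afterwards, but the arm's path stayed well clear of them.

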